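Press a tray's end board home with the bench ratchet clamp, then free the jaw

TASK

The end board of the wooden spool tray in the bench clamp stands off on its dowels. Press it fully home by squeezing the clamp's trigger towards its grip and letting it spring back, as many times as it takes, then press the release button down so that the jaw runs all the way back, and let go. Leave the tray lying in the clamp; do not push the tray, its board or the jaw by hand, and do not disturb the other things.

Things in the scene. Friction and masses are not known exactly. Their poses are not given: they have to be found in the camera images.
- clamp: Ratchet clamp fixed to the worktop. Origin on the worktop under its head; z up, +y the way the jaw advances. Wooden base 130 (x) by 355 mm (y -115 to 240), 15 mm thick; grey head 38 mm wide, y -108 to 42, top 85 mm up; wooden stop board at the far end, face y 205, top 77 mm up. Black grip (y -21) and trigger stand up to 150 mm: take both between the fingers, closing along y.
- fixed_grip (a point): Middle of the fixed grip, a black upright bar 24 mm (x) by 18 mm (y), 130 mm above the worktop, 20 mm below its top; free from 85 mm above the worktop upward. It does not move.
- trigger_grip (a point): Middle of the trigger, level with the grip's: black upright lever 20 mm (x) by 11 mm (y), 44 mm from the grip's middle at rest (58 mm over both outer faces), 22 mm nearer when squeezed (36 mm over both). Swings towards the grip (-y) about a pivot 54 mm lower, springs back when let go. Takes 3 to 15 N here; stops hard once the end board is home.
- trigger (a joint): Trigger angle: 0 = at rest, 0.42 rad = fully squeezed. A full squeeze advances the jaw by one or two clicks of 7 mm; a squeeze under 0.25 rad may gain nothing. Let it come back almost to 0 before the next squeeze.
- jaw_bar (a joint): Jaw travel in m: 0 = all the way back, 0.045 = board home (when the tray lies against the stop board). Held by the ratchet where it has been pumped to (it may settle back by up to one 7 mm tooth, which does no harm), at the start 0 to 0.018; its return spring (4 to 6 N) draws it back to 0 in about half a second while the release button is held down.
- jaw_face (a point): Middle of the front face of the jaw, a dark steel plate 56 mm wide and 56 mm high (22 to 78 mm above the worktop).
- release_top (a point): Middle of the top of the release button, a dark steel pad 26 mm (x) by 24 mm (y), 112 mm above the worktop at rest. Press straight down from above; needs about 7 N.
- release (a joint): Release button travel in m: 0 = up, 0.008 = fully down. The ratchet lets go from about 0.005 on; hold it down until the jaw is back. It springs up when let go.
- tray: Loose open wooden spool tray, 90 mm wide (x), 100 mm long (y) without its end board, 54 mm high, 0.35 kg, lying on the clamp's base board between jaw and stop board. Origin: underside, at the middle of the 100 mm length; axes as the clamp's. It may start a few mm short of the stop board; the clamp pushes it there first.
- end_board (a joint): Gap in m between the tray and its end board (90 mm wide, 50 mm high, 10 mm thick, on the side facing the jaw, on two dowels): 0 = home, at the start 0.008 to 0.015. The dowels are tight: about 8 N moves it, and it stays where it is pushed.
- wash_timer: Bystander: red wind-up timer with a white dial, 60x67x62 mm, at the back.
- soap_bar: Bystander: cream block of laundry soap 80x98x30 mm at the left.
- powder_scoop: Bystander: scoop 61x152x44 mm at the left.
- scrub_brush: Bystander: wooden scrub brush 73x148x44 mm at the right.

How it is judged:
By the outcome, as a careful person would: the job done as asked, in the order asked, and still so for the second after the job is handed in, with the robot touching nothing.
It also fails if it takes over 51 s, if anything falls off the work surface, if the arm or the gripper's body presses on something with over 40 N, if the wrist force passes 120 N, or if a joint passes its speed limit or range.

ROBOT

A 7-joint arm with a two-finger parallel gripper is mounted at the origin on a cart in front of the work surface, level with it; the furniture and walls round the work are solid. World frame = base frame: x ahead of the robot, y to its left, z up, the work surface at z = 0. Lengths are in m, angles in rad, forces in N, time in s.
With the tool pointing down it reaches from about 0.4 to 0.925 m from the base axis. Payload 4.1 kg.
Tool frame: the origin (TCP) lies midway between the tips of the shut fingers; the grasp point (between the pads) lies 19 mm behind it; z points along the fingers, y is the line along which they close (so a half turn about z gives the same grasp; the last joint's range is limited). The gripper opens to 85 mm and grips with 20 to 120 N. Pads are 22 mm wide; open, the fingers measure 114 mm over their backs; the gripper's body (76 mm by 85 mm) begins 54 mm behind the grasp point. The pads swing forward as they close: fully open they stand 13 mm farther back than shut.
Start: joints at [1.235, 0.398, 0.045, 1.537, -0.019, 1.207, -0.051], TCP at [0.153, -0.632, 0.204] pointing down, gripper open.
Joint ranges: [-2.82, 2.82], [-0.49, 2.23], [-1.37, 1.46], [0, 2.46], [-1.36, 4.5], [0.23, 2], [-2.94, 2.94]. Speed limits (rad/s): [2.57, 2.57, 3.14, 3.14, 3.14, 3.14, 3.14].

INTERFACE

Orientations are given as a rotation vector (axis times angle).
In Python, from plant import manip gives the robot as it stands.
- The arm moves only by the tool jog_arm, never from a script. Its arguments are lists of equal length, an entry for each row: "slide": the shift along the world's x, y, z in mm, a list of three; "turn": the turn about the world's z in rad; "grip": the finger opening in mm, from 0 to 85.4. A call has 1 to 5 rows; each row shifts and turns the commanded pose from where the row before left it; what a row does not reach is not made up. A row lasts 1/10 s, in which the tool goes at most 50 mm and 8.59 degrees, less where a joint would pass 70% of its speed; a pose out of reach is approached as far as the arm can. A call with a gripper value outside its range is refused whole. The fingers move at their own pace and stop on an object; "force" is the grip in N (left out, the last holds). Time passes only in rows, so rows that do not move let the fingers close. It gives the time, the measured TCP pose, the force, the opening and the grip force at its end, in the units of the state.
- manip.observe(): the state, without advancing time (a new reading comes with each control period).
- manip.capture(name): name is "scene" or "top"; returns the picture (400x640x3 uint8, red, green, blue); there is no depth.
- manip.camera_info(name): a dict with "vfov" (degrees; the focal length in pixels is half the picture's height over the tangent of half this angle, whatever the lens; pixels are square), "cx", "cy" (the principal point, pixels), "R" (3x3) and "t" (3): a world point X has camera coordinates R X + t. Camera axes: x right, y down, z forward; pixel columns grow to the right and rows downward; lengths in m; the calibration is good to about 2 mm. A picture is of the moment at which its call begins. camera_info takes no time and is no camera call.
- manip.finish_job(): hands the job in; it is judged then, once.
The state is a dict: "clock": time; "joint_positions": joint angles; "qvel": joint speeds; "joint_torque": joint torques, N m; "position": TCP position; "orientation": TCP orientation; "wrist_force": force on the tool from outside, world axes, zero at the start; "ft_torque": the same for the moment, N m; "gripper_width": finger opening in m; "finger_force": force on a finger pad.
Only numpy, scipy, OpenCV 4.12 (cv2) and the standard library are available. Lean on these libraries where they do the work, as an engineer would, in place of code of your own. Each camera call takes 0.05 s, during which the arm holds its last target. There are 200 camera calls.

## Working session

There is one attempt and no reset: what is moved stays moved. The work goes in short steps, Python scripts to look and compute and a tool call to move; the robot and the scene stay as the last step left them, time stands still between calls to the robot, and variables do not carry over. Pictures are saved under pics/ and viewed, at most 10 in all, crops included, and the job is handed in when it is done.

Besides the shell and the picture viewer there is one more tool, called by a JSON object that holds its "name" and its "arguments", one argument or row to a line. jog_arm: Moves the arm, as the interface text tells. Its arguments: {"type":"object","properties":{"slide":{"type":"array","items":{"type":"array","items":{"type":"number"}}},"turn":{"type":"array","items":{"type":"number"}},"grip":{"type":"array","items":{"type":"number"}},"force":{"type":"number"}},"required":["slide","turn","grip"]}

```bash
mkdir -p pics
cat > h.py <<'E'
import numpy as np,cv2
from plant import manip
def shot(n,f):
    im=manip.capture(n); cv2.imwrite('pics/'+f,im[:,:,::-1]); return im
def ray(n,u,v):
    c=manip.camera_info(n); f=200/np.tan(np.radians(c['vfov'])/2)
    R=np.array(c['R']);t=np.array(c['t'])
    return -R.T@t, R.T@np.array([(u-c['cx'])/f,(v-c['cy'])/f,1])
def onz(n,u,v,z):
    o,d=ray(n,u,v); return o+d*(z-o[2])/d[2]
def proj(n,X):
    c=manip.camera_info(n); f=200/np.tan(np.radians(c['vfov'])/2)
    p=np.array(c['R'])@X+c['t']; return p[:2]/p[2]*f+[c['cx'],c['cy']]
def tri(a,b):
    A=0;B=0
    for n,u,v in (a,b):
        o,d=ray(n,u,v); d=d/np.linalg.norm(d); P=np.eye(3)-np.outer(d,d); A=A+P;B=B+P@o
    return np.linalg.solve(A,B)
E
python3 - <<'E'
from h import *
shot('scene','s0.png');shot('top','t0.png')
for n in('scene','top'): print(manip.camera_info(n))
s=manip.observe();print(s['clock'],s['position'],s['orientation'],s['gripper_width'])
E
```

```text
{'vfov': 49.62250115828442, 'cx': 323.38063712599296, 'cy': 198.8015368667646, 'R': array([[-0.82939582, -0.55859627,  0.00853088],
       [-0.39758797,  0.57946793, -0.71143568],
       [ 0.39246195, -0.59345356, -0.70269943]]), 't': array([0.33788839, 0.44495445, 0.8467823 ])}
{'vfov': 51.66893732306765, 'cx': 315.77683271761106, 'cy': 194.90259299996126, 'R': array([[-0.0950977 , -0.99546672,  0.00156169],
       [-0.97191785,  0.09250861, -0.21637433],
       [ 0.21524897, -0.02209454, -0.97630923]]), 't': array([-0.17158296,  0.56807431,  1.00251544])}
0.1 [ 0.15233747 -0.6312623   0.20266858] [-3.11788328e+00 -3.70970847e-01  5.24343663e-04] 0.0853417475548206
```

View pics/s0.png

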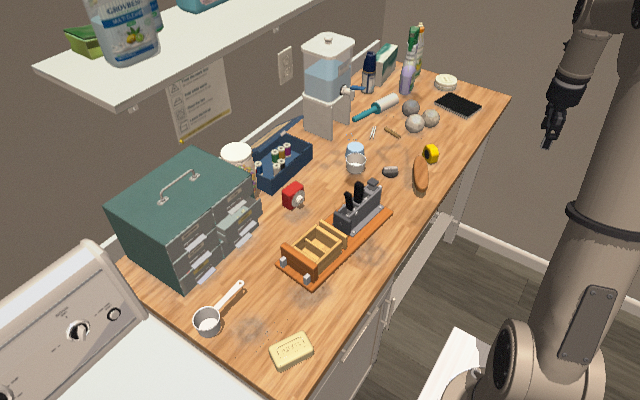

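View pics/t0.png

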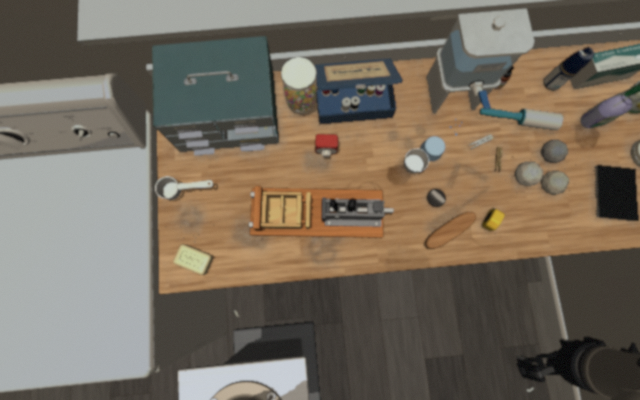

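The scene picture shows the clamp around (335,240), with grip and trigger at about (355,195). In the top picture it spans (250–390, 187–237), with the jaw advancing to the left (world +y). I'll crop both for detail.

Run:
```python
from h import *
a=cv2.imread('pics/s0.png')[170:290,270:400]; b=cv2.imread('pics/t0.png')[180:245,245:395]
a=cv2.resize(a,None,fx=4.6,fy=4.6,interpolation=cv2.INTER_CUBIC); b=cv2.resize(b,None,fx=5,fy=5,interpolation=cv2.INTER_CUBIC)
cv2.imwrite('pics/s0c.png',a);cv2.imwrite('pics/t0c.png',b)
for uv in((250,237),(251,188),(383,237),(383,190)):print(uv,onz('top',*uv,.015).round(3))
```

```text
(250, 237) [ 0.463 -0.042  0.015]
(251, 188) [ 0.595 -0.053  0.015]
(383, 237) [ 0.43  -0.391  0.015]
(383, 190) [ 0.556 -0.408  0.015]
```

View pics/s0c.png

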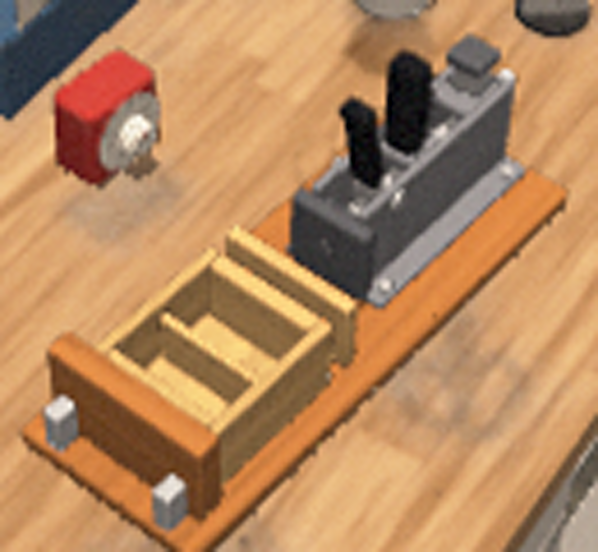

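View pics/t0c.png

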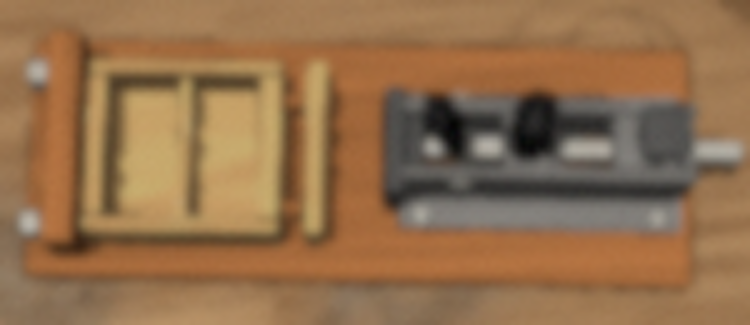

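The scene crop shows the grip top at full-picture (358.7,183.5), the trigger top at (347.8,193) and the button at (372.8,181). In the top crop they are at (352.4,201), (333,201.6) and (378,206).

Run:
```python
from h import *
P=[onz('top',245+u/5,180+v/5,.015) for u,v in((25,277),(30,38),(690,285),(690,48))]
y=(P[0]+P[1]-P[2]-P[3])/2; print(np.array(P).round(3),'yaw',-np.arctan2(y[0],y[1]),np.linalg.norm(y))
yw=-np.arctan2(y[0],y[1]);c,s=np.cos(yw),np.sin(yw);R=np.array([[c,-s,0],[s,c,0],[0,0,1]])
o=np.mean(P,0)-R@[0,62.5e-3,.015]; o[2]=0
for k,a,b in(('grip',(408,60),(537,105)),('trig',(356,104),(437,108)),('btn',(473,55),(665,130))):
    X=tri(('scene',270+a[0]/4.6,170+a[1]/4.6),('top',245+b[0]/5,180+b[1]/5)); print(k,X.round(3),(R.T@(X-o)).round(3))
print('o',o.round(3))
for k,l in(('grip',(0,-.021,.15)),('trig',(0,.028,.148)),('mid',(0,.001,.13)),('btn',(0,-.09,.112))):
    X=o+R@l;print(k,X.round(3),((proj('scene',X)-[270,170])*4.6).round(),((proj('top',X)-[245,180])*5).round())
m=manip.observe();from scipy.spatial.transform import Rotation as Ro
print(Ro.from_rotvec(m['orientation']).as_matrix().round(3))
```

```text
[[ 0.467 -0.043  0.015]
 [ 0.596 -0.053  0.015]
 [ 0.43  -0.391  0.015]
 [ 0.557 -0.408  0.015]] yaw -0.10879055083768659 0.3538582669248219
grip [ 0.506 -0.307  0.15 ] [ 0.003 -0.021  0.15 ]
trig [ 0.51 -0.26  0.15] [0.002 0.026 0.15 ]
btn [ 0.496 -0.373  0.109] [ 0.    -0.087  0.109]
o [ 0.506 -0.286  0.   ]
grip [ 0.504 -0.307  0.15 ] [411.  62.] [537. 112.]
trig [ 0.509 -0.258  0.148] [357. 110.] [433. 112.]
mid [ 0.506 -0.285  0.13 ] [385. 108.] [488. 120.]
btn [ 0.496 -0.375  0.112] [476.  49.] [672. 130.]
[[ 0.972  0.235 -0.001]
 [ 0.235 -0.972  0.002]
 [-0.    -0.002 -1.   ]]
```

{"name": "jog_arm", "arguments": {
  "slide": [
    [10, 10, 30],
    [32, 31, 20],
    [32, 31, 0],
    [32, 31, 0],
    [32, 31, 0]
  ],
  "turn": [0, -0.1, -0.1, -0.1, -0.046],
  "grip": [85, 85, 85, 85, 85],
  "force": 30
}}

```text
clock: 0.6
position: [0.2914, -0.4963, 0.2534]
orientation: [-3.136, 0.176, 0.0]
wrist_force: [0.0, -0.4, -0.5]
gripper_width: 0.0849
finger_force: 0.0
```

{"name": "jog_arm", "arguments": {
  "slide": [
    [32, 31, 0],
    [32, 31, 0],
    [32, 31, 0],
    [32, 31, 0],
    [32, 31, 0]
  ],
  "turn": [0, 0, 0, 0, 0],
  "grip": [85, 85, 85, 85, 85]
}}

```text
clock: 1.1
position: [0.4513, -0.3413, 0.2533]
orientation: [-3.137, 0.171, 0.001]
wrist_force: [-0.2, 0.2, -0.3]
gripper_width: 0.0852
finger_force: 0.0
```

{"name": "jog_arm", "arguments": {
  "slide": [
    [32, 31, 0],
    [26, 24, 0],
    [0, 0, 0],
    [0, 0, 0]
  ],
  "turn": [0, 0, 0, 0],
  "grip": [85, 85, 85, 85]
}}

```text
clock: 1.5
position: [0.5086, -0.2871, 0.253]
orientation: [-3.137, 0.168, 0.002]
wrist_force: [-0.0, -0.9, 0.2]
gripper_width: 0.0853
finger_force: 0.0
```

{"name": "jog_arm", "arguments": {
  "slide": [
    [0, 0, -45],
    [0, 0, -45],
    [0, 0, 0]
  ],
  "turn": [0, 0, 0],
  "grip": [85, 85, 85]
}}

```text
clock: 1.8
position: [0.5022, -0.2874, 0.1574]
orientation: [-3.132, 0.176, 0.021]
wrist_force: [-1.2, -0.1, -0.6]
gripper_width: 0.0851
finger_force: 0.0
```

Run:
```python
from h import *
a=shot('scene','s1.png')[120:290,270:420,::-1]
cv2.imwrite('pics/s1c.png',cv2.resize(a,None,fx=3.5,fy=3.5,interpolation=cv2.INTER_CUBIC))
```

```text
(no output)
```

View pics/s1c.png

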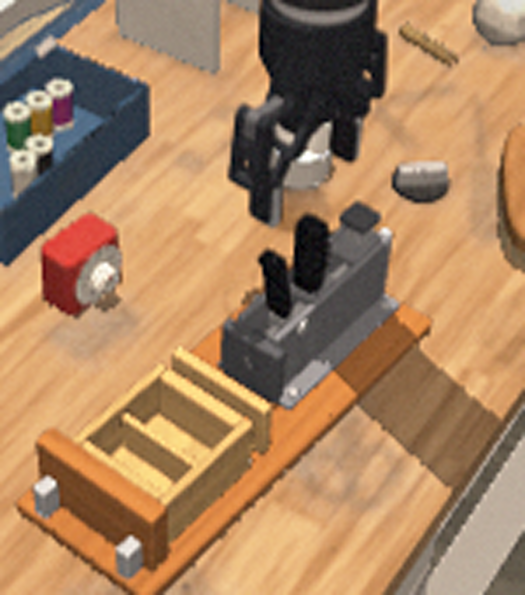

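The fingertips appear at crop (265,215) and (345,155), seemingly above and left of the grip at (310,225). I'll check this against the projection.

Run:
```python
from h import *
s=manip.observe();print(s['clock'],s['position'],s['orientation'])
p=s['position']
for z in(.157,.17,.18,.2):print(z,((proj('scene',np.array([p[0],p[1],z]))-[270,120])*3.5).round())
for d in(-.05,.05):print(((proj('scene',np.array([p[0]+.109*d,p[1]+.994*d,.17]))-[270,120])*3.5).round())
```

```text
1.85 [ 0.50493064 -0.28844335  0.16107838] [-3.13465406  0.17541669  0.01099416]
0.157 [299. 228.]
0.17 [300. 215.]
0.18 [300. 205.]
0.2 [302. 184.]
[340. 181.]
[257. 251.]
```

Run:
```python
from h import *
a=shot('scene','s2.png')[130:230,320:400,::-1];b=shot('top','t2.png')[160:240,300:400,::-1]
f=lambda i:cv2.resize(i,(400,int(400*i.shape[0]/i.shape[1])),interpolation=cv2.INTER_CUBIC)
a=f(a);b=f(b);o=np.zeros((max(len(a),len(b)),800,3),np.uint8);o[:len(a),:400]=a;o[:len(b),400:]=b
cv2.imwrite('pics/c2.png',o);print(manip.observe()['position'])
p=manip.observe()['position']
for d in(-.05,0,.05):
  X=np.array([p[0]+.109*d,p[1]+.994*d,p[2]+.013])
  print(((proj('scene',X)-[320,130])*5).round(),((proj('top',X)-[300,160])*4+[400,0]).round())
```

```text
[ 0.50898051 -0.28949648  0.16550739]
[232. 192.] [670. 155.]
[173. 241.] [583. 154.]
[112. 292.] [495. 152.]
```

View pics/c2.png

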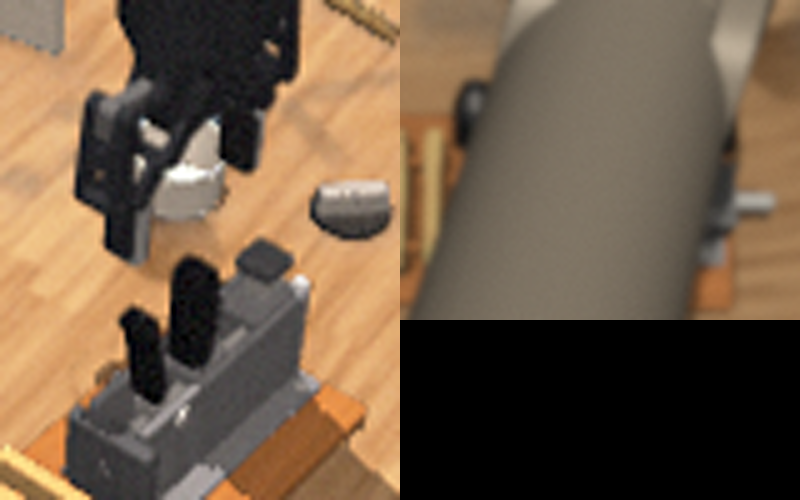

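The arm was still settling in that picture. The +y fingertip is at left-panel (125,258) and the -y one at (245,170); the top view is mostly hidden by the forearm. I'll hold, then triangulate the knuckle visible in both views.

{"name": "jog_arm", "arguments": {
  "slide": [
    [0, 0, 0],
    [0, 0, 0],
    [0, 0, 0]
  ],
  "turn": [0, 0, 0],
  "grip": [85, 85, 85]
}}

```text
clock: 2.25
position: [0.5093, -0.2884, 0.1652]
orientation: [3.136, -0.171, 0.004]
wrist_force: [0.8, 0.8, -0.9]
gripper_width: 0.0852
finger_force: 0.0
```

Run:
```python
from h import *
X=tri(('top',318,188.75),('scene',340,160));p=np.array([.508,-.287,.163])
c=np.array([.109,.994,0]);n=np.array([.994,-.109,0])
print(X.round(3),'rel along y,x,z',(X-p)@c,(X-p)@n,X[2]-p[2])
# tips cast on vertical plane through tcp containing closing axis
for uv in((125,258),(245,170)):
  o,d=ray('scene',320+uv[0]/5,130+uv[1]/5);Y=o+d*((p-o)@n)/(d@n);print((Y-p)@c,Y[2])
s=manip.observe();print(s['position'],s['orientation'])
```

```text
[ 0.515 -0.225  0.278] rel along y,x,z 0.06213534716876574 0.00029104805275296353 0.1151165072848209
0.03988884035852851 0.1966825038068124
-0.060934239326944785 0.18848986049902605
[ 0.50932592 -0.28835343  0.16518074] [ 3.13566324 -0.17147018  0.00372404]
```

{"name": "jog_arm", "arguments": {
  "slide": [
    [0, 0, -10],
    [0, 0, -10],
    [0, 0, -5],
    [0, 0, 0]
  ],
  "turn": [0, 0, 0, 0],
  "grip": [85, 85, 85, 85]
}}

```text
clock: 2.65
position: [0.5075, -0.2873, 0.1369]
orientation: [-3.136, 0.171, 0.005]
wrist_force: [-0.5, 0.5, 0.2]
gripper_width: 0.0849
finger_force: 0.0
```

{"name": "jog_arm", "arguments": {
  "slide": [
    [0, 0, -10],
    [0, 0, -10],
    [0, 0, -8],
    [0, 0, 0]
  ],
  "turn": [0, 0, 0, 0],
  "grip": [85, 85, 85, 85]
}}

```text
clock: 3.05
position: [0.5074, -0.2873, 0.1089]
orientation: [-3.136, 0.171, 0.005]
wrist_force: [0.2, 0.0, -0.2]
gripper_width: 0.0852
finger_force: 0.0
```

Run:
```python
from h import *
a=shot('scene','s3.png')[130:230,310:410,::-1]
cv2.imwrite('pics/s3c.png',cv2.resize(a,None,fx=5.5,fy=5.5,interpolation=cv2.INTER_CUBIC))
```

```text
(no output)
```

View pics/s3c.png

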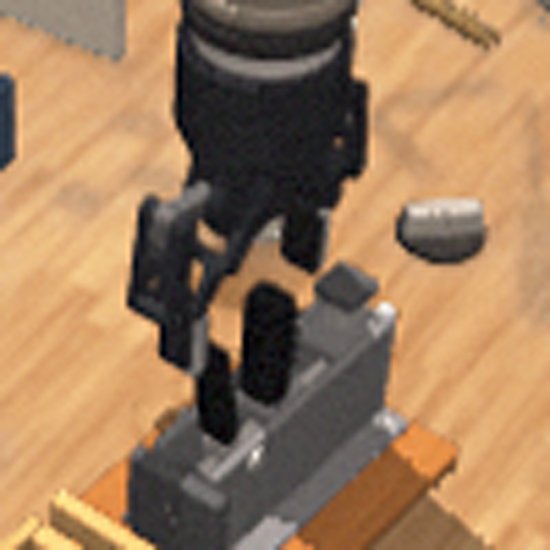

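The +y finger is just outside the trigger top at crop (185,370), and the -y finger is between the grip and the button at (300,268). The grip and trigger stand between the fingers. I'll go a little lower, shift towards the grip and squeeze.

{"name": "jog_arm", "arguments": {
  "slide": [
    [0, 0, -6],
    [-1, -7, 0],
    [0, 0, 0],
    [0, 0, 0]
  ],
  "turn": [0, 0, 0, 0],
  "grip": [85, 82, 70, 60],
  "force": 30
}}

```text
clock: 3.5
position: [0.5089, -0.292, 0.1055]
orientation: [-3.133, 0.17, -0.002]
wrist_force: [0.5, 5.5, 3.5]
gripper_width: 0.0598
finger_force: 2.5
```

{"name": "jog_arm", "arguments": {
  "slide": [
    [0, 0, 0],
    [0, 0, 0],
    [0, 0, 0],
    [0, 0, 0]
  ],
  "turn": [0, 0, 0, 0],
  "grip": [50, 44, 38, 36]
}}

```text
clock: 3.9
position: [0.5087, -0.299, 0.1075]
orientation: [3.131, -0.173, 0.007]
wrist_force: [-1.8, -2.7, 8.3]
gripper_width: 0.036
finger_force: 5.9
```

{"name": "jog_arm", "arguments": {
  "slide": [
    [0, 0, 0],
    [0, 0, 0],
    [0, 0, 0],
    [0, 0, 0],
    [0, 0, 0]
  ],
  "turn": [0, 0, 0, 0, 0],
  "grip": [34, 34, 50, 65, 80]
}}

```text
clock: 4.4
position: [0.5072, -0.2946, 0.1042]
orientation: [-3.137, 0.171, 0.001]
wrist_force: [0.7, -0.1, -0.1]
gripper_width: 0.0758
finger_force: 0.0
```

{"name": "jog_arm", "arguments": {
  "slide": [
    [0, 0, 0],
    [0, 0, 0],
    [0, 0, 0],
    [0, 0, 0]
  ],
  "turn": [0, 0, 0, 0],
  "grip": [80, 80, 80, 60]
}}

```text
clock: 4.8
position: [0.508, -0.293, 0.1048]
orientation: [-3.134, 0.171, -0.0]
wrist_force: [0.5, 8.1, 5.0]
gripper_width: 0.0674
finger_force: 3.8
```

{"name": "jog_arm", "arguments": {
  "slide": [
    [0, 0, 0],
    [0, 0, 0],
    [0, 0, 0],
    [0, 0, 0],
    [0, 0, 0]
  ],
  "turn": [0, 0, 0, 0, 0],
  "grip": [50, 42, 34, 34, 34]
}}

```text
clock: 5.3
position: [0.5083, -0.2999, 0.1075]
orientation: [3.129, -0.174, 0.006]
wrist_force: [-2.7, -4.9, 10.0]
gripper_width: 0.0345
finger_force: 11.5
```

{"name": "jog_arm", "arguments": {
  "slide": [
    [0, 0, 0],
    [0, 0, 0],
    [0, 0, 0],
    [0, 0, 0],
    [0, 0, 0]
  ],
  "turn": [0, 0, 0, 0, 0],
  "grip": [50, 65, 80, 80, 80]
}}

```text
clock: 5.8
position: [0.5074, -0.2947, 0.1043]
orientation: [-3.137, 0.171, 0.001]
wrist_force: [-0.6, -0.7, 0.5]
gripper_width: 0.0799
finger_force: 0.0
```

{"name": "jog_arm", "arguments": {
  "slide": [
    [0, 0, 0],
    [0, 0, 0],
    [0, 0, 0],
    [0, 0, 0],
    [0, 0, 0]
  ],
  "turn": [0, 0, 0, 0, 0],
  "grip": [64, 50, 40, 34, 34]
}}

```text
clock: 6.3
position: [0.5083, -0.2998, 0.1079]
orientation: [3.129, -0.174, 0.006]
wrist_force: [-2.4, -4.6, 12.0]
gripper_width: 0.0345
finger_force: 13.6
```

Run:
```python
from h import *
a=shot('scene','s4.png')[170:290,270:400,::-1]
cv2.imwrite('pics/s4c.png',cv2.resize(a,None,fx=4.6,fy=4.6,interpolation=cv2.INTER_CUBIC))
```

```text
(no output)
```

View pics/s4c.png

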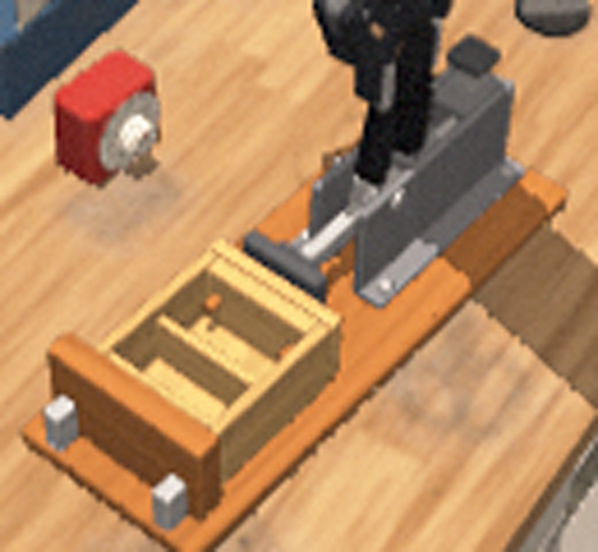

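The jaw plate at crop (285,265) is pressed on the end board, which looks almost or fully home at (270,280). I'll keep pumping until the trigger stops hard.

{"name": "jog_arm", "arguments": {
  "slide": [
    [0, 0, 0],
    [0, 0, 0],
    [0, 0, 0],
    [0, 0, 0],
    [0, 0, 0]
  ],
  "turn": [0, 0, 0, 0, 0],
  "grip": [50, 65, 80, 80, 80]
}}

```text
clock: 6.85
position: [0.5074, -0.2946, 0.1043]
orientation: [-3.137, 0.171, 0.001]
wrist_force: [-0.7, -0.5, 0.1]
gripper_width: 0.08
finger_force: 0.0
```

{"name": "jog_arm", "arguments": {
  "slide": [
    [0, 0, 0],
    [0, 0, 0],
    [0, 0, 0],
    [0, 0, 0],
    [0, 0, 0]
  ],
  "turn": [0, 0, 0, 0, 0],
  "grip": [64, 50, 40, 34, 34]
}}

```text
clock: 7.35
position: [0.507, -0.2996, 0.1056]
orientation: [3.13, -0.174, 0.002]
wrist_force: [-1.6, -7.4, 1.2]
gripper_width: 0.0343
finger_force: 15.0
```

{"name": "jog_arm", "arguments": {
  "slide": [
    [0, 0, 0],
    [0, 0, 0],
    [0, 0, 0],
    [0, 0, 0],
    [0, 0, 0]
  ],
  "turn": [0, 0, 0, 0, 0],
  "grip": [50, 65, 82, 82, 82]
}}

```text
clock: 7.85
position: [0.5076, -0.2945, 0.1045]
orientation: [-3.137, 0.171, 0.0]
wrist_force: [-0.5, 0.4, 0.9]
gripper_width: 0.0818
finger_force: 0.0
```

{"name": "jog_arm", "arguments": {
  "slide": [
    [0, 0, 0],
    [0, 0, 0],
    [0, 0, 0],
    [0, 0, 0],
    [0, 0, 0]
  ],
  "turn": [0, 0, 0, 0, 0],
  "grip": [64, 50, 40, 34, 34]
}}

```text
clock: 8.35
position: [0.5071, -0.2996, 0.1057]
orientation: [3.13, -0.174, 0.002]
wrist_force: [-0.5, -6.1, 1.7]
gripper_width: 0.0345
finger_force: 14.5
```

Run:
```python
from h import *
a=shot('scene','s5.png')[215:265,305:360,::-1]
b=cv2.imread('pics/s4.png')[215:265,305:360]
cv2.imwrite('pics/s5c.png',cv2.resize(np.hstack([b,a]),None,fx=7,fy=7,interpolation=cv2.INTER_CUBIC))
```

```text
(no output)
```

View pics/s5c.png

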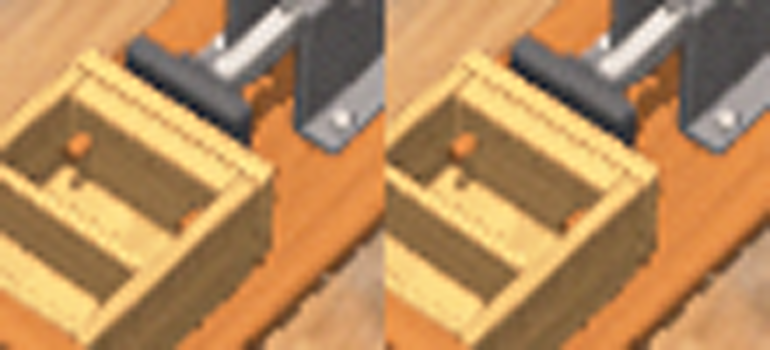

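Both panels (before and after the last two squeezes) look the same: the board is flush against the tray with only a seam from (80,60) to (260,165), and the dowel ends show inside. One firmer squeeze will show whether it stops hard, and I'll compare pixels with s5.

{"name": "jog_arm", "arguments": {
  "slide": [
    [0, 0, 0],
    [0, 0, 0],
    [0, 0, 0],
    [0, 0, 0],
    [0, 0, 0]
  ],
  "turn": [0, 0, 0, 0, 0],
  "grip": [28, 28, 28, 28, 28],
  "force": 40
}}

```text
clock: 8.9
position: [0.507, -0.3001, 0.1058]
orientation: [3.13, -0.175, 0.003]
wrist_force: [-0.6, -7.3, 1.8]
gripper_width: 0.0326
finger_force: 39.0
```

{"name": "jog_arm", "arguments": {
  "slide": [
    [0, 0, 0],
    [0, 0, 0],
    [0, 0, 0],
    [0, 0, 0],
    [0, 0, 0]
  ],
  "turn": [0, 0, 0, 0, 0],
  "grip": [50, 65, 82, 82, 82]
}}

```text
clock: 9.4
position: [0.5076, -0.2946, 0.1045]
orientation: [-3.137, 0.171, 0.0]
wrist_force: [-0.3, -0.6, 0.0]
gripper_width: 0.0819
finger_force: 0.0
```

{"name": "jog_arm", "arguments": {
  "slide": [
    [0, 0, 0],
    [0, 0, 0],
    [0, 0, 0],
    [0, 0, 0],
    [0, 0, 0]
  ],
  "turn": [0, 0, 0, 0, 0],
  "grip": [64, 50, 40, 28, 28]
}}

```text
clock: 9.9
position: [0.5092, -0.2914, 0.1068]
orientation: [-3.132, 0.171, -0.003]
wrist_force: [-1.6, 5.9, 12.0]
gripper_width: 0.0497
finger_force: 39.1
```

Run:
```python
from h import *
shot('scene','s6.png');g=lambda n:cv2.imread(f'pics/{n}.png',0).astype(np.float32)
for nm,(r,c) in {'jaw':((218,236),(322,342)),'board':((222,242),(314,345)),'tray':((240,275),(295,335)),'stop':((245,285),(278,318))}.items():
  for a,b in(('s4','s5'),('s5','s6'),('s4','s6')):
    A,B=g(a)[r[0]:r[1],c[0]:c[1]],g(b)[r[0]:r[1],c[0]:c[1]]
    print(nm,a,b,np.round(cv2.phaseCorrelate(A,B)[0],2),abs(A-B).mean().round(2))
print({k:manip.observe()[k] for k in('gripper_width','finger_force')})
```

```text
jaw s4 s5 [-0.01  0.11] 3.81
jaw s5 s6 [-0.02  0.22] 6.07
jaw s4 s6 [-0.09  0.25] 7.76
board s4 s5 [0.03 0.26] 3.59
board s5 s6 [-0.17  0.17] 5.35
board s4 s6 [-0.1   0.33] 6.72
tray s4 s5 [-0.03  0.02] 1.95
tray s5 s6 [-0.04 -0.05] 2.17
tray s4 s6 [-0.07 -0.04] 2.15
stop s4 s5 [0.03 0.  ] 1.95
stop s5 s6 [-0.03  0.05] 2.13
stop s4 s6 [0.01 0.05] 2.08
{'gripper_width': 0.04963460279879849, 'finger_force': 39.12006634287536}
```

It now stops hard at 50 mm with 39 N, so the board is home. Next is opening, rising and moving over the release button.

{"name": "jog_arm", "arguments": {
  "slide": [
    [0, 0, 0],
    [0, 0, 0],
    [1, 6, 0],
    [0, 0, 20],
    [0, 0, 40]
  ],
  "turn": [0, 0, 0, 0, 0],
  "grip": [65, 85, 85, 85, 85]
}}

```text
clock: 10.45
position: [0.5058, -0.288, 0.1621]
orientation: [-3.135, 0.171, 0.011]
wrist_force: [-0.6, -0.3, -0.4]
gripper_width: 0.0851
finger_force: 0.0
```

{"name": "jog_arm", "arguments": {
  "slide": [
    [0, 0, 20],
    [-4, -28, 0],
    [-4, -29, 0],
    [-4, -29, 0],
    [0, 0, 0]
  ],
  "turn": [0, 0, 0, 0, 0],
  "grip": [85, 60, 30, 0, 0]
}}

```text
clock: 10.95
position: [0.4938, -0.3811, 0.1845]
orientation: [3.132, -0.184, -0.002]
wrist_force: [-0.4, 0.4, -0.8]
gripper_width: 0.0275
finger_force: 0.0
```

{"name": "jog_arm", "arguments": {
  "slide": [
    [0, 0, -20],
    [0, 0, -20],
    [0, 0, -10],
    [0, 0, 0]
  ],
  "turn": [0, 0, 0, 0],
  "grip": [0, 0, 0, 0]
}}

```text
clock: 11.35
position: [0.4955, -0.3739, 0.133]
orientation: [-3.135, 0.171, 0.005]
wrist_force: [0.2, 0.8, 0.5]
gripper_width: 0.0001
finger_force: 0.0
```

Run:
```python
from h import *
shot('scene','s7.png')
a=cv2.imread('pics/s7.png')[150:280,280:420]
cv2.imwrite('pics/s7c.png',cv2.resize(a,None,fx=4.5,fy=4.5,interpolation=cv2.INTER_CUBIC))
```

```text
(no output)
```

View pics/s7c.png

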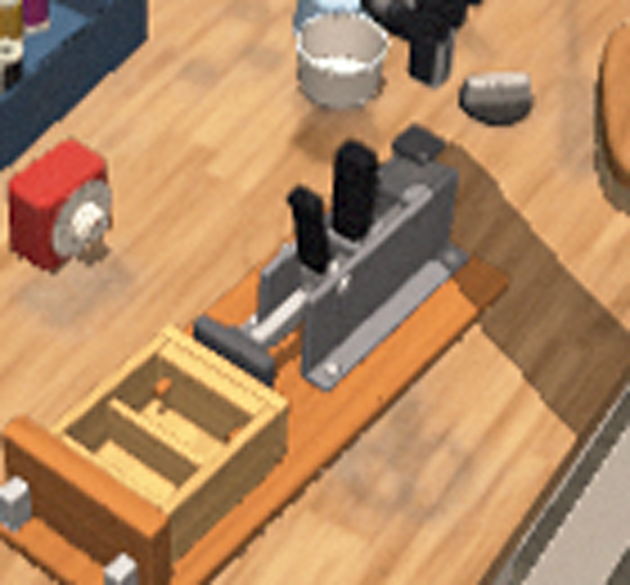

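The shut fingertips are at crop (430,80) and the button top at (420,140), a larger gap than expected. I'll check this before pressing.

Run:
```python
from h import *
p=manip.observe()['position'];print(p)
print((proj('scene',p)-[280,150])*4.5,(proj('scene',np.array([p[0],p[1],.112]))-[280,150])*4.5,onz('scene',280+430/4.5,150+80/4.5,.133))
c=manip.camera_info('scene');print('cam',-np.array(c['R']).T@c['t'])
```

```text
[ 0.49632952 -0.374502    0.13429244]
[422.5685942  111.51470252] [419.2510164  138.99579445] [ 0.50745369 -0.40394118  0.133     ]
cam [0.12482192 0.43343233 0.90870743]
```

The tips look about 20 mm higher than the TCP reading, so I'll descend by feel.

{"name": "jog_arm", "arguments": {
  "slide": [
    [0, 0, -10],
    [0, 0, -8],
    [0, 0, 0]
  ],
  "turn": [0, 0, 0],
  "grip": [0, 0, 0]
}}

```text
clock: 11.7
position: [0.4957, -0.3744, 0.1154]
orientation: [-3.136, 0.171, 0.003]
wrist_force: [-1.5, 0.4, -0.4]
gripper_width: 0.0
finger_force: 0.0
```

{"name": "jog_arm", "arguments": {
  "slide": [
    [0, 0, -4],
    [0, 0, -4],
    [0, 0, 0]
  ],
  "turn": [0, 0, 0],
  "grip": [0, 0, 0]
}}

```text
clock: 12.0
position: [0.4962, -0.3747, 0.1081]
orientation: [-3.136, 0.171, 0.001]
wrist_force: [0.2, -0.2, -0.2]
gripper_width: -0.0002
finger_force: 0.0
```

{"name": "jog_arm", "arguments": {
  "slide": [
    [0, 0, -4],
    [0, 0, -4],
    [0, 0, 0]
  ],
  "turn": [0, 0, 0],
  "grip": [0, 0, 0]
}}

```text
clock: 12.3
position: [0.4961, -0.3746, 0.0999]
orientation: [-3.136, 0.171, 0.002]
wrist_force: [-0.0, -0.6, 0.0]
gripper_width: -0.0001
finger_force: 0.0
```

{"name": "jog_arm", "arguments": {
  "slide": [
    [0, 0, -3],
    [0, 0, -3],
    [0, 0, 0]
  ],
  "turn": [0, 0, 0],
  "grip": [0, 0, 0]
}}

```text
clock: 12.6
position: [0.4962, -0.3747, 0.0941]
orientation: [-3.137, 0.171, 0.001]
wrist_force: [0.1, -0.7, 0.2]
gripper_width: -0.0
finger_force: 0.0
```

Run:
```python
from h import *
shot('scene','s8.png');shot('top','t8.png')
g=cv2.imread('pics/s8.png',0);g7=cv2.imread('pics/s7.png',0)
print('cols 362-388 rows 160-196, now'); print('\n'.join(f'{r} '+' '.join(f'{v:3d}' for v in g[r,362:389]) for r in range(164,194)))
p=manip.observe()['position'];print(p,proj('scene',p),proj('scene',p+[0,0,.019]))
```

```text
cols 362-388 rows 160-196, now
164  59  70  63  46  55  50  48  35  51  29  32  32  25  25  22  31  25  25  22  55 160 195 184 179 177 170 172
165  17  42  30  33  41  24  36  27  21  28  37  36  34  30  30  32  27  27  26  74 187 190 178 173 167 170 172
166  85  32  33  28  26  23  29  33  32  36  30  30  31  28  30  24  23  18  33 112 193 183 164 160 178 185 192
167 127 111  31  23  25  25  31  18  27  27  26  35  31  27  30  31  52  54 102 176 181 143 180 196 196 200 203
168 135 122  85  31  16  22  27  26  33  31  34  27  27  26  19  37  87 123 177 185 167  85 180 223 224 219 183
169 128 116  99 142 118  75  18  21  24  34  27  32  25  18  27  51  85 134 189 169 106  69 132 168 164 159 142
170 127 134 102 171 173 171 161  87  11  15  34  40  28  45  62  78  61 130 176 160  61  81 121 123 122 124 126
171 113 117 152 180 187 192 190 136  17  30  26  28  27  54 104  99  57 139 167 160  57  96 124 126 123 125 122
172 147 153 177 185 187 190 188 140  23  32  29  25  30  69 110  90  69 136 171 161  36  86 113 117 110 111 112
173 161 169 178 182 183 184 183 107  18  18  30  33  28  71 1
[... 1684 characters left out ...]
02  97  97 103  99 112 110 105  96  98 123 170
189  12  33  78  97  99 101  98  96 103 106 114 104  99 100  99  92 100 100  89  88 114 108 103  97  97 100 132
190  18  26  68 104 101  97 102 100  95 102 102  98  97 104  93 100 106  90  74  87 115 100  96  95 101 106 112
191  20  44  81  98 104  99 102 100 101  99 103 149  97  93 100 102  84  77  76  88 108  97  99  98 106 110 102
192  16  33  62  85  85  94  99  98 101 154 155 161 119  99 102  82  79  73  75  85  98  96  98 101 105 104 105
193  29  42  58  65  68  81  91 104 150 171 161 145 160  98  81  70  75  74  77  94  95  95 102 107 104 103 112
[ 0.49645674 -0.37490572  0.09454995] [372.63470203 185.45724861] [373.24916979 180.36913069]
```

{"name": "jog_arm", "arguments": {
  "slide": [
    [0, 0, -3],
    [0, 0, -2],
    [0, 0, 0]
  ],
  "turn": [0, 0, 0],
  "grip": [0, 0, 0]
}}

```text
clock: 13.0
position: [0.4962, -0.3747, 0.0892]
orientation: [-3.137, 0.171, 0.001]
wrist_force: [0.4, 0.2, -0.1]
gripper_width: -0.0
finger_force: 0.0
```

{"name": "jog_arm", "arguments": {
  "slide": [
    [0, 0, -3],
    [0, 0, -2],
    [0, 0, 0]
  ],
  "turn": [0, 0, 0],
  "grip": [0, 0, 0]
}}

```text
clock: 13.3
position: [0.4965, -0.3749, 0.0845]
orientation: [3.137, -0.171, -0.0]
wrist_force: [-0.0, -0.3, -0.1]
gripper_width: -0.0001
finger_force: 0.3
```

{"name": "jog_arm", "arguments": {
  "slide": [
    [0, 0, -2],
    [0, 0, -1],
    [0, 0, 0]
  ],
  "turn": [0, 0, 0],
  "grip": [0, 0, 0]
}}

```text
clock: 13.6
position: [0.4966, -0.375, 0.0821]
orientation: [3.137, -0.171, 0.0]
wrist_force: [-0.7, 0.7, 3.4]
gripper_width: -0.0001
finger_force: 1.5
```

Run:
```python
from h import *
shot('scene','s9.png')
g=cv2.imread('pics/s9.png',0)
print('\n'.join(f'{r} '+' '.join(f'{v:3d}' for v in g[r,364:384]) for r in range(172,190)))
print(manip.observe()['position'],manip.observe()['wrist_force'])
```

```text
172 162 121  46  22  25  19  24  29  28  27  24  29  22  44 119 155 173 165  34  89
173 185 181 169 159  49  25  25  29  30  43  26  43  39  75  94 162 178 166  45  59
174 182 186 188 189 158  50  15  30  29  33  36  82  93  71 109 176 182 173 147  30
175 177 181 180 181 178  54  27  30  22  27  44 111 105  51 119 180 177 181 182 147
176 179 176 174 174 167  57  23  30  25  23  38 115 105  63 127 179 175 179 182 176
177 175 173 172 166 163  28  23  28  24  24  51 112 103  58 134 181 179 182 182 172
178 165 168 164 161 161  23  21  28  27  33  58 114 104  52 147 182 186 188 176 166
179 156 162 158 165 169  15  25  32  29  35  54 112  85  70 166 190 186 181 161 172
180 151 155 160 169 136  34  28  30  25  28  70 109  79  93 168 192 180 164 166 172
181 150 157 163 132  81  63  70  45  18  33  88 110  88  74 150 192 169 168 174 181
182 158 166 171  73  66  68  75  64  55  63 109 101  73  70  94 137 167 175 187 186
183 165 178 174  45  60  63  70  72  68  71  88  77  62  59  64  99 122 141 190 177
184 183 179 176  74  57  52  58  64  69  67  73  68  57  72  92 101 106 110 142 179
185 160 156 130 101  79  76  53  50  63  66  75  56  74  88 101 104 109 105 105 142
186  91  96 107  94  97 101  93  59  50  57  59  70 101 100 100 102 109 104 109 112
187  75  95  93 100  98 103 103 100  96  72  66 100 106 101 104  98 103 106 115 106
188 109  99  96  97 101 105 106 108 115 101  97 100 101 102  90  96 101  96 117 109
189  77  98 102  98  98 102 101 104 114 104 100 101 101  91  95 103  89  89 112 110
[ 0.49662738 -0.37492802  0.08201197] [-0.4779118   0.52341189  3.86378412]
```

Contact at 3.4 N and the tip is on the pad. Now pressing down.

{"name": "jog_arm", "arguments": {
  "slide": [
    [0, 0, -2],
    [0, 0, -2],
    [0, 0, -2],
    [0, 0, 0]
  ],
  "turn": [0, 0, 0, 0],
  "grip": [0, 0, 0, 0]
}}

```text
clock: 14.05
position: [0.4966, -0.375, 0.0764]
orientation: [3.137, -0.171, 0.0]
wrist_force: [-2.1, 2.2, 8.5]
gripper_width: 0.0
finger_force: 4.1
```

{"name": "jog_arm", "arguments": {
  "slide": [
    [0, 0, -1],
    [0, 0, -1],
    [0, 0, 0],
    [0, 0, 0],
    [0, 0, 0]
  ],
  "turn": [0, 0, 0, 0, 0],
  "grip": [0, 0, 0, 0, 0]
}}

```text
clock: 14.55
position: [0.4967, -0.375, 0.0762]
orientation: [3.136, -0.172, 0.0]
wrist_force: [-5.8, 3.3, 17.7]
gripper_width: -0.0003
finger_force: 8.6
```

{"name": "jog_arm", "arguments": {
  "slide": [
    [0, 0, 0],
    [0, 0, 0],
    [0, 0, 0],
    [0, 0, 0],
    [0, 0, 0]
  ],
  "turn": [0, 0, 0, 0, 0],
  "grip": [0, 0, 0, 0, 0]
}}

```text
clock: 15.05
position: [0.4967, -0.375, 0.0763]
orientation: [3.136, -0.172, 0.0]
wrist_force: [-5.8, 4.5, 18.3]
gripper_width: -0.0004
finger_force: 8.6
```

Run:
```python
from h import *
shot('scene','s10.png')
g=[cv2.imread(f'pics/{n}.png',0).astype(float) for n in('s0','s7','s10')]
for n,(r,c) in {'jaw retracted area':((205,235),(332,352)),'board':((225,250),(300,344)),'wide tray':((235,285),(275,340)),'timer':((180,212),(278,306))}.items():
  print(n,'vs start',abs(g[2]-g[0])[r[0]:r[1],c[0]:c[1]].mean(),'vs pumped',abs(g[2]-g[1])[r[0]:r[1],c[0]:c[1]].mean())
print('\n'.join(f'{r} '+' '.join(f'{int(v):3d}' for v in g[2][r,364:384]) for r in range(178,190)))
```

```text
jaw retracted area vs start 12.856666666666667 vs pumped 39.968333333333334
board vs start 22.908181818181816 vs pumped 10.662727272727272
wide tray vs start 9.151076923076923 vs pumped 2.6313846153846154
timer vs start 6.241071428571429 vs pumped 2.8035714285714284
178 170 168 163 162 139  15  25  34  19  32  55 115 104  67 145 187 186 184 173 164
179 157 165 157 159 132  11  25  22  24  29  70 109  86  79 166 187 185 180 165 170
180 150 151 157 168 136  23  26  30  27  38  72 110  83  89 176 192 182 166 164 176
181 149 155 166 180 138  17  31  28  26  36  88 108  83  95 180 188 170 164 174 182
182 158 166 176 130  91  52  44  19  22  32  94 108  71  87 134 134 165 174 184 181
183 172 177 178  73  69  62  60  52  37  62 105 107  61  72  90 101 124 136 186 182
184 178 178 147  57  69  75  72  73  74  95 108  90  65  61  67  98 101 111 140 178
185 162 156 114  54  54  61  67  68  70  78  79  71  59  49  80 143 130 127 103 143
186  92 100 107  80  63  48  55  61  70  71  68  58  56  75 108 140 145 143 101 113
187  77  94  92  98  93  91  58  47  54  61  62  66  98  95 102 108 112 114 109 110
188 104  97  95 101 103 103  99  72  56  51  71  94 100 104  91  97 103  94  88 110
189  80 102  99 103  97 101 106  99 101  93  98 100 101  90  95 101  92  88 105 109
```

The button is bottomed and the jaw has moved back. I'll hold a moment longer, check that nothing is still moving, then lift off.

{"name": "jog_arm", "arguments": {
  "slide": [
    [0, 0, 0],
    [0, 0, 0],
    [0, 0, 0],
    [0, 0, 0],
    [0, 0, 0]
  ],
  "turn": [0, 0, 0, 0, 0],
  "grip": [0, 0, 0, 0, 0]
}}

```text
clock: 15.6
position: [0.4967, -0.375, 0.0762]
orientation: [3.136, -0.172, 0.0]
wrist_force: [-5.1, 4.5, 16.6]
gripper_width: 0.0004
finger_force: 8.6
```

Run:
```python
from h import *
shot('scene','s11.png')
a,b,s,q=[cv2.imread(f'pics/{n}.png',0).astype(np.float32) for n in('s10','s11','s0','s7')]
print('motion',abs(a-b)[200:290,275:365].mean())
# jaw front-plate mid face in s0 vs s11: dark run along line of jaw advance (z=.06)
o=np.array([.506,-.286,0]);c=np.array([.1086,.994,0])
for n,g in(('s0',s),('s7',q),('s11',b)):
  print(n,[int(cv2.getRectSubPix(g,(1,1),tuple(map(float,proj('scene',o+c*y+[0,0,.078]))))[0,0]) for y in np.arange(.03,.125,.003)])
```

```text
motion 2.0164196
s0 [97, 93, 88, 92, 101, 106, 96, 70, 53, 52, 52, 53, 51, 52, 53, 52, 51, 51, 78, 162, 208, 213, 174, 121, 110, 102, 125, 202, 212, 209, 178, 120]
s7 [101, 88, 113, 108, 94, 110, 104, 102, 106, 103, 103, 104, 111, 163, 166, 151, 134, 108, 105, 108, 106, 80, 56, 69, 171, 218, 209, 189, 207, 217, 216, 164]
s11 [102, 93, 93, 100, 110, 109, 96, 65, 57, 56, 57, 56, 52, 54, 56, 58, 53, 54, 90, 144, 153, 152, 149, 152, 192, 219, 209, 190, 211, 219, 215, 169]
```

The jaw is back where it began, against the head; the board is flush with the tray and still. Lifting off now.

{"name": "jog_arm", "arguments": {
  "slide": [
    [0, 0, 10],
    [0, 0, 30],
    [0, 0, 40],
    [0, 0, 40],
    [0, 0, 0]
  ],
  "turn": [0, 0, 0, 0, 0],
  "grip": [0, 0, 0, 0, 0]
}}

```text
clock: 16.15
position: [0.5001, -0.3773, 0.1997]
orientation: [3.131, -0.171, 0.016]
wrist_force: [1.3, -0.5, -0.2]
gripper_width: -0.0004
finger_force: 0.0
```

{"name": "jog_arm", "arguments": {
  "slide": [
    [0, 0, 0],
    [0, 0, 0],
    [0, 0, 0],
    [0, 0, 0],
    [0, 0, 0]
  ],
  "turn": [0, 0, 0, 0, 0],
  "grip": [0, 0, 0, 0, 0]
}}

```text
clock: 16.65
position: [0.4962, -0.3746, 0.1927]
orientation: [-3.136, 0.171, 0.002]
wrist_force: [0.3, -0.0, 0.1]
gripper_width: -0.0001
finger_force: 0.0
```

Run:
```python
from h import *
shot('scene','s12.png')
a,b=[cv2.imread(f'pics/{n}.png',0).astype(np.float32) for n in('s11','s12')]
print(abs(a-b)[200:290,275:345].mean(),manip.observe()['position'],manip.observe()['wrist_force'])
print(manip.finish_job())
```

```text
3.0171428 [ 0.49629643 -0.3747219   0.19295799] [-0.69727612  0.26856923  0.3121015 ]
the job is handed in; nothing more can be done
None
```

The end board is pressed home (the trigger stopped hard), the release was held down until the jaw ran back to where it began, and the job was handed in at about 16.7 s with the arm clear; no verdict was returned.

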